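# Line up a hook board under the pillar drill

## Task

Open the small steel case until its lid leans back on its stop and leave it open. Lift the oak hook board out by its knob, set it down gently, right side up and lying flat on the drill's plywood base with its pencilled cross at least 4 cm short of the drill bit, and let go; then take it again by its bare end (a gripper on the knob will not fit beside the drill head) and slide it along the plywood until the cross sits right under the tip of the bit. Do not touch the bit and do not disturb the other things on the counter.

Things in the scene. Friction and masses are not known exactly. Their poses are not given: they have to be found in the camera images.
- case: grey steel case, fixed to the counter, outside 105 mm (x) x 250 mm (y) x 75 mm high without its lid, walls and floor 6 mm thick; origin at the centre of its underside; its x axis points from the handle side to the hinge side, away from the robot (within about 0.25 rad of straight ahead). It stands to the left or to the right of the robot's centre line, the drill on the other side
- case_lid (a joint): angle of the case's lid in rad: 0 closed, 1.9 resting on its stop, leaning back 19 degrees past upright. The lid (105 x 250 x 8 mm, 0.2 kg, loose hinge) turns about the case's y axis, handle edge going up and over; let go short of upright it falls shut, past upright it falls back on its stop
- lid_handle (a point): middle of the lid's handle bar: a round steel bar 10 mm thick and 100 mm long, parallel to the case's y axis, carried by two arms 45 mm out from the lid's front edge, in the plane of the lid, so that there is a 40 mm gap between bar and lid edge. It lies 150 mm from the hinge line; about 80 mm above the counter when closed, with free space below it
- lid_hinge (a point): middle of the lid's hinge line, on the far top rim of the case (75 mm up); the handle bar is 150 mm in -x (case axes) and 4 mm up from it when closed
- hook_board: oak board 180 mm (its x) x 60 mm (its y) x 18 mm thick with one round oak knob standing on it, 0.16 kg in all; origin at the centre of its underside, x towards the end with the pencilled cross, z up. It starts lying flat in the closed case, lengthwise along it (its x roughly along the case's y), with only about 15 mm free beside its long edges
- cross (a point): centre of a dark pencilled cross, 18 mm wide, on the board's upper face: 60 mm along the board's x from its origin (30 mm from that end), on the centre line, 18 mm above the underside
- knob (a point): centre of the knob's head: 34 mm in diameter, 24 mm tall, on a 16 mm stem; 5 mm from the board's origin in -x, 44 mm above the underside (the head spans 32 to 56 mm). Held here the board hangs practically level. The bare end, without cross, reaches 85 mm beyond the knob in -x
- drill: pillar drill fixed on a plywood base 340 mm (x) x 220 mm (y) x 18 mm thick lying on the counter; origin: centre of the base's underside; x points away from the robot (within 0.25 rad). Pillar 28 mm thick, 318 mm tall, 60 mm in x and -82 mm in y from the bit; head 70 mm wide from the pillar to 40 mm past the bit, 122 to 238 mm above the counter. The near part of the base is clear
- bit_tip (a point): tip of the drill bit (6 mm thick, fixed, pointing straight down): 90 mm in x and 0 in y from the drill's origin, 46 mm above the counter, so 28 mm above the plywood and 10 mm above the board's upper face
- bit: the drill bit itself, from its tip 36 mm up to the chuck (36 mm thick, 81 to 122 mm above the counter); origin at the tip
- mug: bystander, to be left alone: a white mug, 76 mm across, 90 mm tall; origin at its underside
- screwdriver: bystander, to be left alone: a black-handled screwdriver lying flat, 190 mm long; origin at its underside
- screw_jar: bystander, to be left alone: a lidded glass jar, 60 mm across, 75 mm tall; origin at its underside
- tape_measure: bystander, to be left alone: a grey tape measure, 65 x 35 x 60 mm; origin at its underside
- tin: bystander, to be left alone: a tin can, 72 mm across, 100 mm tall; origin at its underside

How it is judged:
By the outcome, as a careful person would: the job done as asked, in the order asked, and still so for the second after the job is handed in, with the robot touching nothing.
It also fails if it takes over 72 s, if anything falls off the work surface, if the arm or the gripper's body presses on something with over 40 N, if the wrist force passes 120 N, or if a joint passes its speed limit or range.

## Robot

A 6-joint arm with a two-finger parallel gripper is mounted at the origin on the work surface. World frame = base frame: x ahead of the robot, y to its left, z up, the work surface at z = 0. Lengths are in m, angles in rad, forces in N, time in s.
With the tool pointing down it reaches from about 0.25 to 0.775 m from the base axis. Payload 8.9 kg.
Tool frame: the origin (TCP) lies between the finger pads; the fingertips stand tip_extent ahead of it and the grasp point (between the pads) lies 6 mm ahead of it (tip_extent is the distance from the TCP to the fingertips, in m); z points along the fingers, y is the line along which they close (so a half turn about z gives the same grasp; the last joint's range is limited). The gripper opens to 85 mm and grips with 20 to 120 N. Pads are 22 mm wide; open, the fingers measure 114 mm over their backs; the gripper's body (76 mm by 85 mm) begins 54 mm behind the grasp point. The pads swing forward as they close: fully open they stand 13 mm farther back than shut.
Start: joints at [-1.31, 0.291, -0.153, 1.127, 0, 1.431], TCP at [0.204, -0.484, 0.224] pointing down, gripper open.
Joint ranges: [-2.52, 2.52], [-0.91, 1.74], [-1.3, 1.37], [-1.96, 2.02], [-1.52, 1.47], [-3.14, 3.14]. Speed limits (rad/s): [2.22, 2.22, 2.79, 3.14, 3.14, 3.14].

## Interface

Orientations are given as a 3x3 rotation matrix whose columns are the frame's x, y, z axes.
In Python, from rig import * gives the robot as it stands.
- The arm moves only by the tool drive_tool, never from a script. Its argument "moves" is a list of rows, each an object with "translation": the shift along the world's x, y, z as a fraction of full scale, a list of three; "turn": the turn about the world's z as a fraction of full scale. A call has 1 to 12 rows; each row shifts and turns the commanded pose from where the row before left it; what a row does not reach is not made up. Full scale, the value 1, is 40 mm for a shift and pi/2 rad for a turn. A row lasts 1/12 s, in which the tool goes at most 41.7 mm and 7.16 degrees, less where a joint would pass 70% of its speed; a pose out of reach is approached as far as the arm can. A call with a number of a shift or a turn outside -1 to 1 is refused whole. A call with a gripper value outside its range is refused whole. "claw" is the opening, from -1 (shut) to 1 (fully open), set as the call begins (left out, the last holds). The fingers move at their own pace and stop on an object; "grip_force" is the grip in N (left out, the last holds). Time passes only in rows, so rows that do not move let the fingers close. It gives the time, the measured TCP pose, the force, the opening and the grip force at its end, in the units of the state.
- state(): the state, without advancing time (a new reading comes with each control period).
- grab_frame(name): name is "scene" or "side" or "wrist"; returns the picture (384x512x3 uint8, red, green, blue); there is no depth.
- calibration(name): a dict with "K" (3x3 intrinsics, pixels), "camera_from_world" (4x4, takes a point from world to camera coordinates); the wrist camera has in their place "hand_eye" (4x4, takes a point from camera to tool coordinates, whose origin is the TCP and whose axes are the flange's). Camera axes: x right, y up, looking along -z (the intrinsics and any distortion apply to the point x, -y, -z); pixel columns grow to the right and rows downward; lengths in m; the calibration is good to about 2 mm. A picture is of the moment at which its call begins: read the wrist's pose just before it. calibration takes no time and is no camera call.
- finish_job(): hands the job in; it is judged then, once.
The state is a dict: "time": time; "qpos": joint angles; "joint_vel": joint speeds; "joint_torque": joint torques, N m; "eef_pos": TCP position; "ee_rot": TCP orientation; "force": force on the tool from outside, world axes, zero at the start; "wrist_torque": the same for the moment, N m; "opening": finger opening in m; "finger_force": force on a finger pad.
Only numpy, scipy, OpenCV 4.12 (cv2) and the standard library are available. Lean on these libraries where they do the work, as an engineer would, in place of code of your own. Each camera call takes 0.05 s, during which the arm holds its last target. There are 200 camera calls.

## Working session

There is one attempt and no reset: what is moved stays moved. The work goes in short steps, Python scripts to look and compute and a tool call to move; the robot and the scene stay as the last step left them, time stands still between calls to the robot, and variables do not carry over. Pictures are saved under pics/ and viewed, at most 10 in all, crops included, and the job is handed in when it is done.

Besides the shell and the picture viewer there is one more tool, called after "Emit:" as name(argument=value, ...), one argument or row to a line, values as JSON. drive_tool: Moves the arm, as the interface text tells. Its arguments: {"type":"object","properties":{"moves":{"type":"array"},"claw":{"type":"number"},"grip_force":{"type":"number"}},"required":["moves"]}

```bash
mkdir -p pics; ls; python3 - <<'E'
from rig import *
import cv2,numpy as np
np.set_printoptions(precision=4,suppress=True)
s=state();print(s['time'],s['eef_pos'],s['ee_rot'],s.get('tip_extent'),s['opening'])
for n in('scene','side'):
    im=grab_frame(n);cv2.imwrite(f'pics/{n}0.png',im[:,:,::-1]);c=calibration(n);print(n,c)
print(calibration('wrist'))
a=cv2.imread('pics/scene0.png');b=cv2.imread('pics/side0.png')
cv2.imwrite('pics/s0.png',cv2.resize(a,(800,600),interpolation=cv2.INTER_CUBIC))
cv2.imwrite('pics/d0.png',cv2.resize(b,(800,600),interpolation=cv2.INTER_CUBIC))
E
```

```text
pics
0.0 [ 0.2042 -0.4832  0.2235] [[ 0.9211  0.3892 -0.0003]
 [ 0.3892 -0.9211  0.0012]
 [ 0.0002 -0.0013 -1.    ]] None 0.08559333897900293
scene {'K': array([[405.7104,   0.    , 254.274 ],
       [  0.    , 405.7104, 188.308 ],
       [  0.    ,   0.    ,   1.    ]]), 'camera_from_world': array([[-0.4867,  0.8735, -0.0142,  0.279 ],
       [-0.4839, -0.256 ,  0.8368,  0.2161],
       [ 0.7273,  0.4142,  0.5473, -1.9067],
       [ 0.    ,  0.    ,  0.    ,  1.    ]])}
side {'K': array([[427.1049,   0.    , 254.2474],
       [  0.    , 427.1049, 198.8528],
       [  0.    ,   0.    ,   1.    ]]), 'camera_from_world': array([[-0.8767, -0.4809, -0.0144,  0.5065],
       [ 0.3029, -0.575 ,  0.76  , -0.24  ],
       [-0.3737,  0.662 ,  0.6497, -1.1992],
       [ 0.    ,  0.    ,  0.    ,  1.    ]])}
{'K': array([[324.3673,   0.    , 255.1043],
       [  0.    , 324.3673, 194.6849],
       [  0.    ,   0.    ,   1.    ]]), 'hand_eye': array([[ 0.0013,  0.9509,  0.3094,  0.0802],
       [ 1.    , -0.0011, -0.0008,  0.0002],
       [-0.0004,  0.3094, -0.9509, -0.1494],
       [ 0.    ,  0.    ,  0.    ,  1.    ]])}
```

View pics/s0.png

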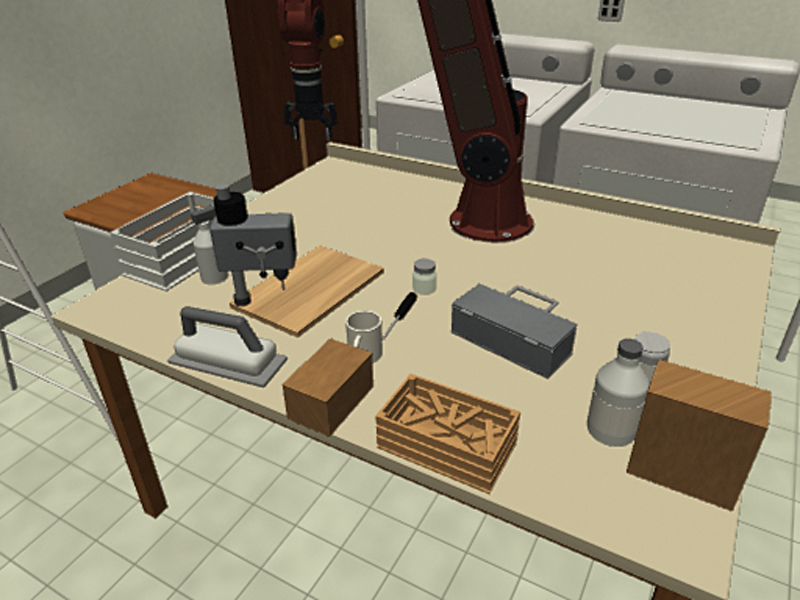

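View pics/d0.png

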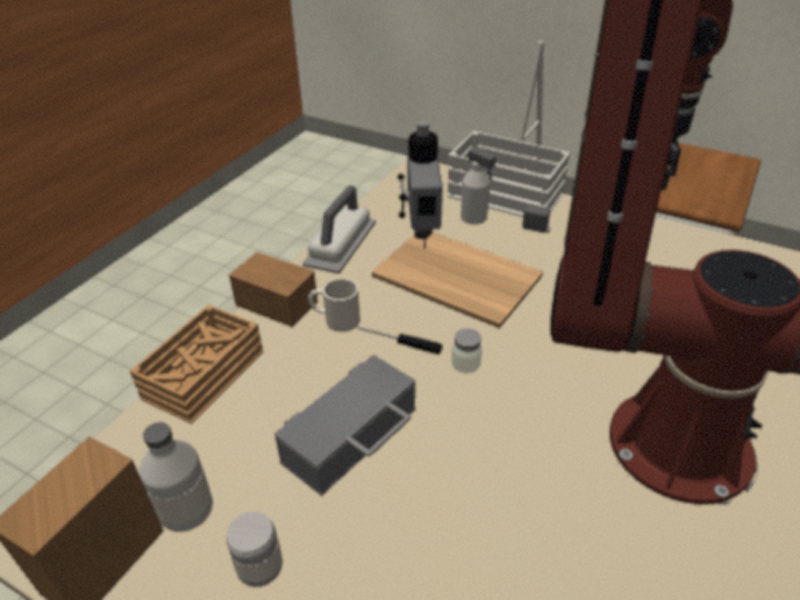

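The scene view shows the case (lid corners near 452,307 / 550,350 / 476,285 / 577,322, bar 513,288–556,303) and the drill on its plywood (bit tip about 283,290). In the side view the bar runs 351,448–410,410 and the bit tip is at about 425,247. Next I triangulate these points.

```bash
cat > h.py <<'E'
from rig import *
import cv2,numpy as np
np.set_printoptions(precision=4,suppress=True)
def cam(n,s=None):
    c=calibration(n);K=c['K']
    if n=='wrist':
        T=np.eye(4);T[:3,:3]=s['ee_rot'];T[:3,3]=s['eef_pos'];W=T@c['hand_eye']
    else: W=np.linalg.inv(c['camera_from_world'])
    return K,W
def ray(C,p):
    K,W=C;d=np.linalg.solve(K,[p[0],p[1],1]);return W[:3,3],W[:3,:3]@np.array([d[0],-d[1],-d[2]])
def plane(C,p,z):
    o,d=ray(C,p);return o+d*(z-o[2])/d[2]
def proj(C,P):
    K,W=C;q=np.linalg.inv(W)@np.append(P,1);u=K@np.array([q[0],-q[1],-q[2]]);return u[:2]/u[2]
def tri(C1,p1,C2,p2):
    o1,d1=ray(C1,p1);o2,d2=ray(C2,p2)
    a,b=np.linalg.lstsq(np.c_[d1,-d2],o2-o1,rcond=None)[0]
    return (o1+a*d1+o2+b*d2)/2,np.linalg.norm(o1+a*d1-o2-b*d2)
E
python3 - <<'E'
from h import *
S=cam('scene');D=cam('side');k=1/1.5625
for nm,p,q in [('bit',(283,290),(425,247)),('barR',(513,288),(410,410)),('barL',(556,303),(351,448))]:
    print(nm,*tri(S,np.array(p)*k,D,np.array(q)*k))
for p in [(452,307),(550,350),(476,285),(577,322)]: print('lid',plane(S,np.array(p)*k,.083))
for p in [(375,357),(415,378)]: print('lidside',plane(D,np.array(p)*k,.083))
for n,C in(('scene',S),('side',D)):
    im=cv2.imread(f'pics/{n}0.png');h=cv2.cvtColor(im,cv2.COLOR_BGR2HSV)
    roi={'scene':(225,240,390,335),'side':(365,225,550,330)}[n]
    m=cv2.inRange(h,(8,95,90),(22,255,255));z=np.zeros_like(m);x0,y0,x1,y1=[int(v*k) for v in roi];z[y0:y1,x0:x1]=m[y0:y1,x0:x1]
    c=max(cv2.findContours(z,0,2)[0],key=cv2.contourArea);ap=cv2.approxPolyDP(cv2.convexHull(c),4,True)[:,0]
    for p in ap: print(n,p,plane(C,p,.018))
# bystanders
for nm,p in [('mug',(363,355)),('jar',(424,288)),('sd handle',(406,306)),('sd tip',(386,335))]: print(nm,plane(S,np.array(p)*k,0.0))
E
```

```text
bit [ 0.6507 -0.2706  0.0492] 0.0034998232403226407
barR [0.4312 0.2232 0.0804] 0.00877654273194185
barL [0.4731 0.3412 0.0944] 0.006688486703741936
lid [0.5743 0.1389 0.083 ]
lid [0.6204 0.3738 0.083 ]
lid [0.4669 0.1496 0.083 ]
lid [0.5021 0.3943 0.083 ]
lidside [0.5506 0.1347 0.083 ]
lidside [0.4584 0.1477 0.083 ]
scene [245 172] [ 0.4109 -0.1334  0.018 ]
scene [189 213] [ 0.7448 -0.1664  0.018 ]
scene [147 195] [ 0.7277 -0.3746  0.018 ]
scene [204 157] [ 0.3842 -0.3553  0.018 ]
side [239 173] [ 0.7359 -0.1718  0.018 ]
side [263 152] [ 0.7213 -0.3337  0.018 ]
side [277 149] [ 0.6819 -0.3779  0.018 ]
side [346 175] [ 0.3837 -0.3427  0.018 ]
side [318 208] [ 0.4049 -0.1272  0.018 ]
mug [ 0.7219 -0.0028 -0.    ]
jar [ 0.4185 -0.0088  0.    ]
sd handle [ 0.5111 -0.0104  0.    ]
sd tip [ 0.6354  0.0052 -0.    ]
```

Emit:
drive_tool(
  moves=[
    {"translation": [0.27,0.87,0.05],"turn": 0.029},
    {"translation": [0.27,0.87,0.05],"turn": 0.029},
    {"translation": [0.27,0.87,0.05],"turn": 0.029},
    {"translation": [0.27,0.87,0.05],"turn": 0.029},
    {"translation": [0.27,0.87,0.05],"turn": 0.029},
    {"translation": [0.27,0.87,0.05],"turn": 0.029},
    {"translation": [0.27,0.87,0.05],"turn": 0.029},
    {"translation": [0.27,0.87,0.05],"turn": 0.029},
    {"translation": [0.27,0.87,0.05],"turn": 0.029},
    {"translation": [0.27,0.87,0.05],"turn": 0.029},
    {"translation": [0.27,0.87,0.05],"turn": 0.029},
  ],
)

```text
time: 1.02
eef_pos: [0.323, -0.0991, 0.2462]
ee_rot: [[0.62, 0.785, 0.0], [0.785, -0.62, -0.0], [0.0, 0.0, -1.0]]
force: [1.2, -0.1, -0.2]
opening: 0.0853
finger_force: 0.0
```

Emit:
drive_tool(
  moves=[
    {"translation": [0.27,0.87,0],"turn": 0.029},
    {"translation": [0.27,0.87,0],"turn": 0.029},
    {"translation": [0.27,0.87,0],"turn": 0.029},
    {"translation": [0.27,0.87,0],"turn": 0.029},
    {"translation": [0.27,0.87,0],"turn": 0.029},
    {"translation": [0.27,0.87,0],"turn": 0.029},
    {"translation": [0.27,0.87,0],"turn": 0.029},
    {"translation": [0.27,0.87,0],"turn": 0.029},
    {"translation": [0.27,0.87,0],"turn": 0.029},
    {"translation": [0.27,0.87,0],"turn": 0.029},
    {"translation": [0.27,0.87,0],"turn": 0.031},
    {"translation": [0,0,0],"turn": 0},
  ],
  claw=-0.2,
  grip_force=20,
)

```text
time: 2.02
eef_pos: [0.443, 0.2869, 0.2451]
ee_rot: [[0.159, 0.987, 0.0], [0.987, -0.159, 0.002], [0.002, -0.0, -1.0]]
force: [-1.7, -1.5, -0.1]
opening: 0.0345
finger_force: 0.0
```

```bash
python3 - <<'E'
from h import *
s=state();print(s['time'],s['eef_pos'],s['ee_rot'],s['opening'])
im=grab_frame('wrist');cv2.imwrite('pics/w1.png',im[:,:,::-1])
E
```

```text
2.0167 [0.443  0.2869 0.2451] [[ 0.1587  0.9873  0.    ]
 [ 0.9873 -0.1587  0.0017]
 [ 0.0017 -0.0002 -1.    ]] 0.03448026538678884
```

View pics/w1.png

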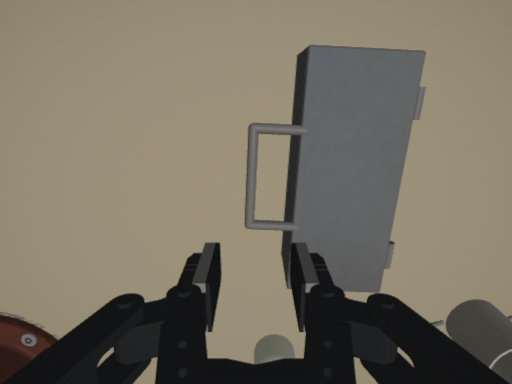

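The wrist view shows the bar from (252,127) to (249,226), with the lid's visible corners at (312,48), (423,52) and (381,291).

```bash
python3 - <<'E'
from h import *
s=state();C=cam('wrist',s)
a=plane(C,(252,127),.079);b=plane(C,(249,226),.079);print(a,b,np.linalg.norm(a-b),(a+b)/2,'yaw',np.arctan2(-(a-b)[0],(a-b)[1]))
L=[plane(C,p,.083) for p in((312,48),(423,52),(381,291))]
print(L);u=L[0]-L[1];v=L[1]-L[2];print(np.linalg.norm(u),np.linalg.norm(v),np.arctan2(-v[0],v[1]),np.arctan2(-u[1],-u[0]))
print('tool yaw',np.arctan2(s['ee_rot'][1,1],s['ee_rot'][0,1]))
im=cv2.cvtColor(cv2.imread('pics/w1.png'),cv2.COLOR_BGR2GRAY)
print(im[175,235:300]); 
E
```

```text
[0.4471 0.3292 0.079 ] [0.4272 0.2281 0.079 ] 0.10302722626176275 [0.4372 0.2786 0.079 ] yaw -0.1942400982856723
[array([0.5105, 0.3887, 0.083 ]), array([0.6069, 0.3698, 0.083 ]), array([0.5602, 0.1285, 0.083 ])]
0.09820657501588176 0.24582712603336315 -0.19109644646767202 -0.193593058185807
tool yaw -0.16176685331366922
[146 147 146 147 147 146 147 146 146 146 136 103  74  88  97 105 111 111
 106  99  95 119 147 146 146 146 147 146 147 147 146 146 147 147 146 146
 146 145 146 146 147 146 146 146 146 146 146 146 147 146 147 136 101  50
  40  38  39  39  41  38  44  56  69  91 102]
```

Emit:
drive_tool(
  moves=[
    {"translation": [-0.075,-0.1,-0.4],"turn": -0.01},
    {"translation": [-0.075,-0.1,-0.4],"turn": -0.01},
    {"translation": [0,0,-0.7],"turn": 0},
    {"translation": [0,0,-0.7],"turn": 0},
    {"translation": [0,0,-0.7],"turn": 0},
    {"translation": [0,0,-0.55],"turn": 0},
    {"translation": [0,0,-0.3],"turn": 0},
    {"translation": [0,0,-0.2],"turn": 0},
    {"translation": [0,0,0],"turn": 0},
    {"translation": [0,0,0],"turn": 0},
  ],
)

```text
time: 2.9
eef_pos: [0.4359, 0.2736, 0.0885]
ee_rot: [[0.197, 0.98, -0.0], [0.98, -0.197, -0.0], [-0.0, -0.0, -1.0]]
force: [0.6, -0.2, 0.4]
opening: 0.0341
finger_force: 0.0
```

Emit:
drive_tool(
  moves=[
    {"translation": [0,0,0],"turn": 0},
    {"translation": [0,0,0],"turn": 0},
    {"translation": [0,0,0],"turn": 0},
    {"translation": [0,0,0],"turn": 0},
  ],
  claw=-1,
  grip_force=20,
)

```text
time: 3.23
eef_pos: [0.4363, 0.2742, 0.0887]
ee_rot: [[0.196, 0.981, 0.001], [0.981, -0.196, 0.0], [0.001, 0.001, -1.0]]
force: [0.3, 0.3, 0.7]
opening: 0.0003
finger_force: 0.0
```

```bash
python3 - <<'E'
from h import *
s=state();print(s['eef_pos'])
im=grab_frame('wrist')[:,:,::-1];b=grab_frame('side')[:,:,::-1]
b=cv2.resize(b[190:330,150:300],(411,384),interpolation=cv2.INTER_CUBIC)
im=cv2.resize(im,(389,292))
c=np.zeros((384,800,3),np.uint8);c[:292,:389]=im;c[:,389:]=b
cv2.imwrite('pics/w2.png',c)
E
```

```text
[0.4363 0.2742 0.0887]
```

View pics/w2.png

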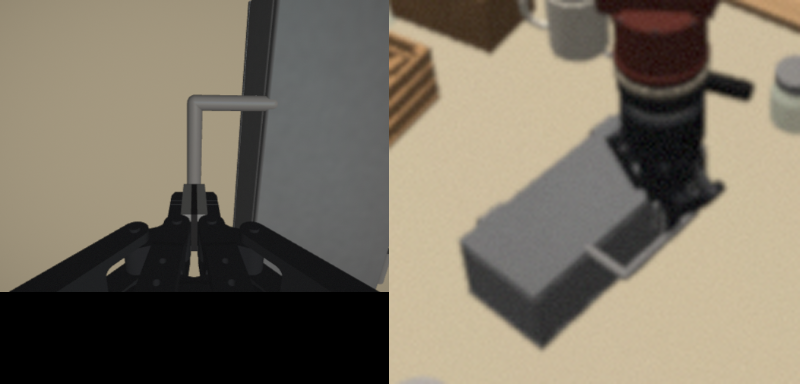

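The wrist view (left) shows the shut fingers centred on the bar but apparently above it, with the bar corner near (193,101) in the scaled view. I triangulate the bar's height from the two wrist views.

```bash
python3 - <<'E'
from h import *
s=state();C2=cam('wrist',s)
C1=cam('wrist',dict(eef_pos=np.array([.443,.2869,.2451]),ee_rot=np.array([[.1587,.9873,0],[.9873,-.1587,.0017],[.0017,-.0002,-1]])))
p2=np.array((193,101))*512/389
print(tri(C1,(252,127),C2,p2)); 
for z in(.07,.075,.08,.085):print(z,plane(C2,p2,z),plane(C1,(252,127),z))
print(s['force'],s['wrist_torque'],s['qpos'])
R=s['ee_rot']
for d in(0,.01,.02,.03): print(d,proj(C2,s['eef_pos']+R@[0.011,0,d])*389/512)
E
```

```text
(array([0.4478, 0.3304, 0.0643]), np.float64(1.8839338622428084e-06))
0.07 [0.4479 0.3311 0.07  ] [0.4479 0.331  0.07  ]
0.075 [0.4481 0.3318 0.075 ] [0.448  0.3316 0.075 ]
0.08 [0.4482 0.3324 0.08  ] [0.4482 0.3321 0.08  ]
0.085 [0.4483 0.333  0.085 ] [0.4483 0.3326 0.085 ]
[-0.5648  0.9656 -0.0219] [-0.0104  0.0061  0.0569] [ 0.4191  0.3916 -0.3931  0.7855 -0.      2.187 ]
0 [192.3363 176.5466]
0.01 [192.4171 170.5565]
0.02 [192.4895 165.1911]
0.03 [192.5548 160.3576]
```

Emit:
drive_tool(
  moves=[
    {"translation": [0,0,0],"turn": 0},
    {"translation": [0,0,0],"turn": 0},
    {"translation": [0,0,0],"turn": 0},
    {"translation": [0,0,0],"turn": 0},
    {"translation": [0,0,-0.15],"turn": 0},
    {"translation": [0,0,-0.15],"turn": 0},
    {"translation": [0,0,0],"turn": 0},
  ],
  claw=-0.3,
)

```text
time: 3.92
eef_pos: [0.4351, 0.2736, 0.0747]
ee_rot: [[0.196, 0.981, -0.002], [0.981, -0.196, -0.001], [-0.001, -0.002, -1.0]]
force: [0.1, -0.3, -0.1]
opening: 0.0299
finger_force: 0.0
```

Emit:
drive_tool(
  moves=[
    {"translation": [0,0,0],"turn": 0},
    {"translation": [0,0,0],"turn": 0},
    {"translation": [0,0,0],"turn": 0},
    {"translation": [0,0,0],"turn": 0},
  ],
  claw=-1,
  grip_force=20,
)

```text
time: 4.25
eef_pos: [0.4367, 0.2742, 0.0771]
ee_rot: [[0.196, 0.981, 0.002], [0.981, -0.196, 0.0], [0.001, 0.001, -1.0]]
force: [-0.3, -2.5, 7.5]
opening: -0.0001
finger_force: 4.3
```

Emit:
drive_tool(
  moves=[
    {"translation": [0,0,0],"turn": 0},
    {"translation": [0,0,0],"turn": 0},
    {"translation": [0,0,0],"turn": 0},
    {"translation": [0,0,0],"turn": 0},
    {"translation": [0,0,-0.2],"turn": 0},
    {"translation": [0,0,-0.2],"turn": 0},
    {"translation": [0,0,0],"turn": 0},
  ],
  claw=-0.3,
)

```text
time: 4.83
eef_pos: [0.4348, 0.2735, 0.0582]
ee_rot: [[0.196, 0.981, -0.002], [0.981, -0.196, -0.001], [-0.002, -0.002, -1.0]]
force: [0.3, -0.6, -0.4]
opening: 0.0301
finger_force: 0.0
```

```bash
python3 - <<'E'
from h import *
s=state();print(s['eef_pos'],s['force'])
im=grab_frame('wrist')[:,:,::-1];cv2.imwrite('pics/w3.png',cv2.resize(im[100:384,130:400],(760,799))[:600])
E
```

```text
[0.4348 0.2735 0.0582] [ 0.2531 -0.5893 -0.44  ]
```

View pics/w3.png

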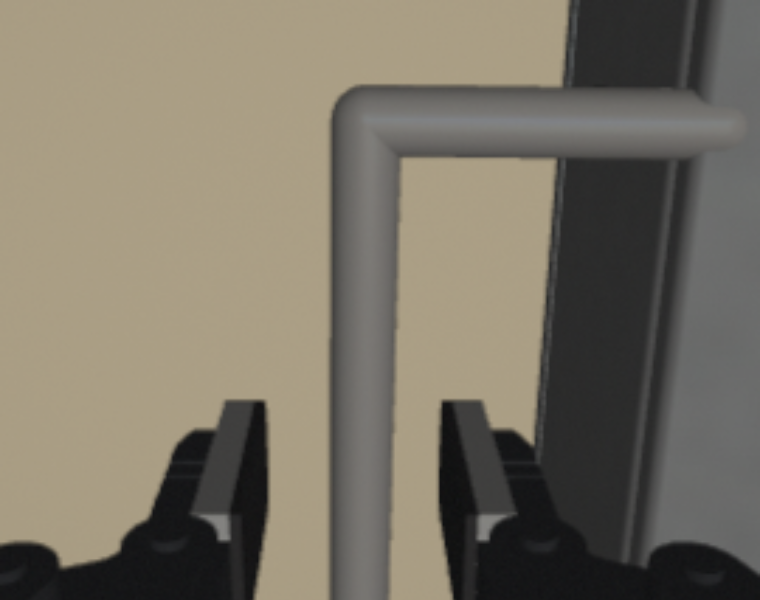

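The picture shows the bar passing midway between the open pads (bar 332–397, pads at 265 and 440). I close.

Emit:
drive_tool(
  moves=[
    {"translation": [0,0,0],"turn": 0},
    {"translation": [0,0,0],"turn": 0},
    {"translation": [0,0,0],"turn": 0},
    {"translation": [0,0,0],"turn": 0},
  ],
  claw=-1,
  grip_force=20,
)

```text
time: 5.22
eef_pos: [0.4361, 0.274, 0.0602]
ee_rot: [[0.196, 0.981, 0.0], [0.981, -0.196, -0.0], [-0.0, 0.0, -1.0]]
force: [-0.1, -1.5, -0.8]
opening: 0.0089
finger_force: 20.0
```

```bash
python3 - <<'E'
from h import *
t=np.r_[0,np.linspace(.08,1.86,19)]
x=-150*np.cos(t)+4*np.sin(t);z=150*np.sin(t)+4*np.cos(t)
u=np.array([.9816,-.1908]);c=np.c_[(x-x[0])[:,None]*u,z-z[0]]/40
r=np.diff(np.round(c,2),axis=0);
for i in range(0,19): print(np.round(r[i],2).tolist())
E
```

```text
[0.02, 0.0, 0.3]
[0.06, -0.01, 0.37]
[0.09, -0.02, 0.35]
[0.12, -0.03, 0.35]
[0.16, -0.03, 0.34]
[0.19, -0.04, 0.31]
[0.22, -0.04, 0.3]
[0.25, -0.05, 0.27]
[0.28, -0.05, 0.24]
[0.29, -0.06, 0.22]
[0.32, -0.06, 0.19]
[0.33, -0.06, 0.15]
[0.34, -0.07, 0.12]
[0.36, -0.07, 0.08]
[0.36, -0.07, 0.05]
[0.36, -0.07, 0.01]
[0.36, -0.07, -0.02]
[0.36, -0.07, -0.07]
[0.35, -0.07, -0.09]
```

Emit:
drive_tool(
  moves=[
    {"translation": [0.02,0,0.3],"turn": 0},
    {"translation": [0.06,-0.01,0.37],"turn": 0},
    {"translation": [0.09,-0.02,0.35],"turn": 0},
    {"translation": [0.12,-0.03,0.35],"turn": 0},
    {"translation": [0.16,-0.03,0.34],"turn": 0},
    {"translation": [0.19,-0.04,0.31],"turn": 0},
    {"translation": [0,0,0],"turn": 0},
  ],
)

```text
time: 5.8
eef_pos: [0.4618, 0.2686, 0.1429]
ee_rot: [[0.196, 0.981, 0.0], [0.981, -0.196, 0.0], [0.0, -0.0, -1.0]]
force: [-6.6, 0.5, 2.0]
opening: 0.0088
finger_force: 20.0
```

Emit:
drive_tool(
  moves=[
    {"translation": [0.22,-0.04,0.3],"turn": 0},
    {"translation": [0.25,-0.05,0.27],"turn": 0},
    {"translation": [0.28,-0.05,0.24],"turn": 0},
    {"translation": [0.29,-0.06,0.22],"turn": 0},
    {"translation": [0.32,-0.06,0.19],"turn": 0},
    {"translation": [0,0,0],"turn": 0},
  ],
)

```text
time: 6.3
eef_pos: [0.5172, 0.2574, 0.1918]
ee_rot: [[0.197, 0.98, 0.001], [0.98, -0.197, -0.001], [-0.001, 0.001, -1.0]]
force: [-9.8, -4.9, 15.0]
opening: 0.0087
finger_force: 21.7
```

Emit:
drive_tool(
  moves=[
    {"translation": [-0.05,0,0.12],"turn": 0},
    {"translation": [0.33,-0.06,0.19],"turn": 0},
    {"translation": [0.34,-0.07,0.15],"turn": 0},
    {"translation": [0,0,0],"turn": 0},
  ],
)

```text
time: 6.63
eef_pos: [0.5425, 0.2517, 0.2069]
ee_rot: [[0.197, 0.98, -0.0], [0.98, -0.197, -0.002], [-0.002, 0.0, -1.0]]
force: [2.4, -4.0, -10.5]
opening: 0.009
finger_force: 20.5
```

Emit:
drive_tool(
  moves=[
    {"translation": [0.36,-0.07,0.03],"turn": 0},
    {"translation": [0.36,-0.07,0.03],"turn": 0},
    {"translation": [0.36,-0.07,0.0],"turn": 0},
    {"translation": [0.36,-0.07,-0.02],"turn": 0},
    {"translation": [0,0,0],"turn": 0},
  ],
)

```text
time: 7.05
eef_pos: [0.6005, 0.2399, 0.2097]
ee_rot: [[0.198, 0.98, 0.001], [0.98, -0.198, -0.003], [-0.002, 0.002, -1.0]]
force: [-0.9, -8.0, 5.7]
opening: 0.0088
finger_force: 22.7
```

Emit:
drive_tool(
  moves=[
    {"translation": [0.36,-0.06,-0.04],"turn": 0},
    {"translation": [0.35,-0.06,-0.08],"turn": 0},
    {"translation": [0,0,0],"turn": 0},
  ],
)

```text
time: 7.3
eef_pos: [0.6283, 0.2348, 0.2039]
ee_rot: [[0.198, 0.98, -0.0], [0.98, -0.198, -0.003], [-0.003, 0.0, -1.0]]
force: [0.2, -8.9, 1.7]
opening: 0.0091
finger_force: 22.1
```

Emit:
drive_tool(
  moves=[
    {"translation": [0,0,0],"turn": 0},
    {"translation": [0,0,0],"turn": 0},
    {"translation": [0,0,0],"turn": 0},
    {"translation": [0,0,0],"turn": 0},
    {"translation": [0,0,0],"turn": 0},
  ],
  claw=0.2,
)

```text
time: 7.72
eef_pos: [0.6266, 0.2376, 0.2051]
ee_rot: [[0.195, 0.981, 0.0], [0.981, -0.195, 0.0], [0.0, 0.0, -1.0]]
force: [-0.6, 0.4, 0.1]
opening: 0.0511
finger_force: 0.0
```

Emit:
drive_tool(
  moves=[
    {"translation": [0,0,0.4],"turn": 0},
    {"translation": [0,0,0.8],"turn": 0},
    {"translation": [0,0,0.8],"turn": 0},
    {"translation": [-0.9,0.17,0.3],"turn": 0},
    {"translation": [-0.9,0.17,0],"turn": 0.05},
    {"translation": [-0.9,0.17,0],"turn": 0.07},
    {"translation": [-0.9,0.17,0],"turn": 0.07},
    {"translation": [0,0,0],"turn": 0.07},
  ],
)

```text
time: 8.38
eef_pos: [0.4763, 0.2653, 0.2975]
ee_rot: [[-0.218, 0.976, -0.003], [0.976, 0.218, 0.0], [0.001, -0.003, -1.0]]
force: [1.8, 0.3, 0.3]
opening: 0.051
finger_force: 0.0
```

```bash
python3 - <<'E'
from h import *
s=state();print(s['time'],s['eef_pos'],s['ee_rot'],s['qpos'])
for n in('wrist','scene','side'): cv2.imwrite(f'pics/{n}4.png',grab_frame(n)[:,:,::-1])
a=cv2.imread('pics/wrist4.png');b=cv2.imread('pics/scene4.png')[120:264,250:442]
c=np.zeros((550,512,3),np.uint8);c[:384]=a;c[384:,:221]=cv2.resize(b,(221,166))
cv2.imwrite('pics/v4.png',c)
E
```

```text
8.3833 [0.4763 0.2653 0.2975] [[-0.2179  0.976  -0.003 ]
 [ 0.976   0.2179  0.0002]
 [ 0.0008 -0.0029 -1.    ]] [0.3733 0.305  0.0585 1.327  0.0013 1.7244]
```

View pics/v4.png

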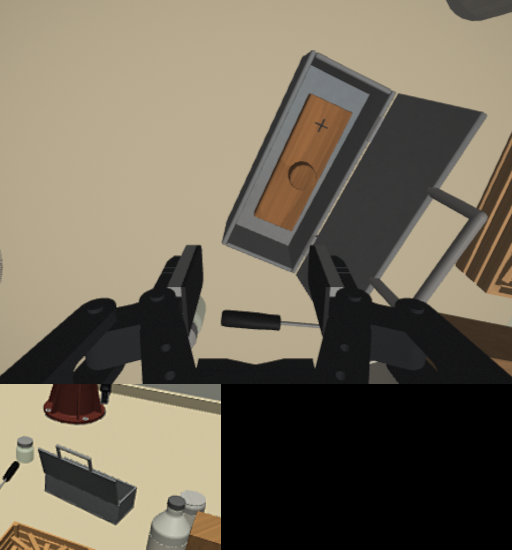

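Lid is leaning back on its stop. In the wrist view the board lies in the case with the cross at (321,125) and the knob at about (302,175).

```bash
cat >> h.py <<'E'
def board(im,minA=1500):
    h=cv2.cvtColor(im,cv2.COLOR_BGR2HSV);m=cv2.inRange(h,(5,90,50),(22,255,255))
    return m
E
python3 - <<'E'
from h import *
s=state();C=cam('wrist',s);im=cv2.imread('pics/wrist4.png')
m=board(im);m[:,370:]=0
c=max(cv2.findContours(m,0,2)[0],key=cv2.contourArea);r=cv2.minAreaRect(c);print(cv2.contourArea(c),r)
B=[plane(C,p,.024) for p in cv2.boxPoints(r)]
print(np.array(B),[np.linalg.norm(B[i]-B[i-1]) for i in range(4)],np.mean(B,0))
x=plane(C,(321,125),.024);k=plane(C,(302,175),.058);print('cross',x,'knob',k,'dist',np.linalg.norm((x-k)[:2]),'ang',np.degrees(np.arctan2(*(x-k)[1::-1])))
for i in range(4):
    d=B[i]-B[i-1];print(np.degrees(np.arctan2(d[1],d[0])),end=' ')
g=cv2.cvtColor(im,cv2.COLOR_BGR2GRAY)
cv2.imwrite('pics/k4.png',cv2.resize(im[80:240,235:375],(700,600*1),interpolation=cv2.INTER_CUBIC))
E
```

```text
5818.0 ((300.5000305175781, 163.0), (46.51021194458008, 135.50570678710938), 26.56505012512207)
[[0.4943 0.1796 0.024 ]
 [0.5351 0.3535 0.024 ]
 [0.5932 0.3402 0.024 ]
 [0.5588 0.1609 0.024 ]] [np.float64(0.06725256531495404), np.float64(0.17855512317983838), np.float64(0.05962951464788018), np.float64(0.18258157275408582)] [0.5453 0.2585 0.024 ]
cross [0.5593 0.3174 0.024 ] knob [0.5454 0.2559 0.058 ] dist 0.06311896458831875 ang 77.21901644803052
163.7944772598633 76.79434380585903 -12.867951803766118 -100.84139712491464
```

View pics/k4.png

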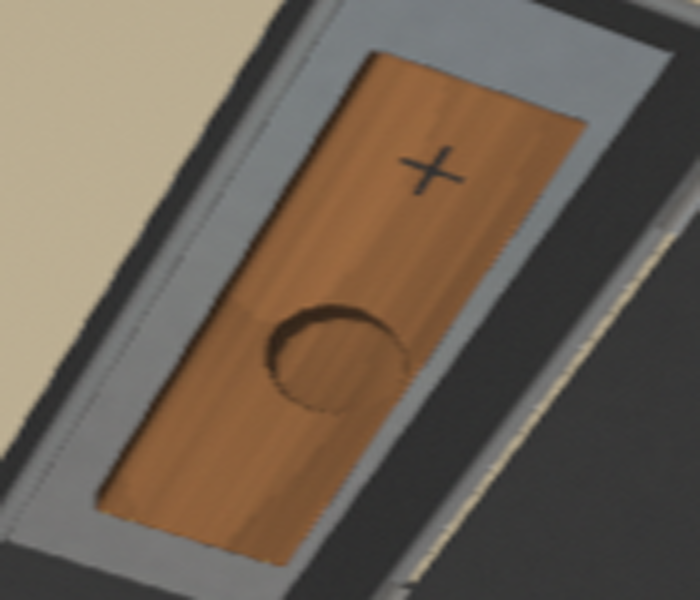

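The enlarged view puts the knob's top disc at about (343,365), i.e. image (304,177), and the cross at (432,172), i.e. (321,126). The pads sit about 15 mm behind the TCP at this opening, so I will go in a little deeper and offset 6 mm away from the lid.

Emit:
drive_tool(
  moves=[
    {"translation": [0.15,-0.023,0],"turn": 0.066},
    {"translation": [0.15,-0.023,0],"turn": 0.066},
    {"translation": [0.15,-0.023,-0.2],"turn": 0.066},
    {"translation": [0.15,-0.023,-0.3],"turn": 0.066},
    {"translation": [0.15,-0.023,-0.3],"turn": 0.066},
    {"translation": [0.15,-0.023,-0.3],"turn": 0.066},
    {"translation": [0.15,-0.023,-0.4],"turn": 0.066},
    {"translation": [0.15,-0.023,-0.4],"turn": 0.066},
    {"translation": [0.15,-0.023,-0.4],"turn": 0.066},
    {"translation": [0.15,-0.023,-0.3],"turn": 0.066},
    {"translation": [0.11,-0.023,-0.2],"turn": 0.066},
    {"translation": [0,0,0],"turn": 0},
  ],
  claw=0.45,
)

```text
time: 9.53
eef_pos: [0.5481, 0.2534, 0.1825]
ee_rot: [[-0.976, 0.218, -0.002], [0.218, 0.976, -0.001], [0.002, -0.001, -1.0]]
force: [-1.0, -0.6, -0.2]
opening: 0.0619
finger_force: 0.0
```

```bash
python3 - <<'E'
from h import *
s=state();C=cam('wrist',s);im=grab_frame('wrist')[:,:,::-1];cv2.imwrite('pics/w5.png',im)
R=s['ee_rot'];print(s['eef_pos'],np.degrees(np.arctan2(R[1,0],R[0,0])),s['force'])
E
```

```text
[0.5481 0.2534 0.1825] 167.41638454290842 [-0.9668 -0.6058 -0.232 ]
```

View pics/w5.png

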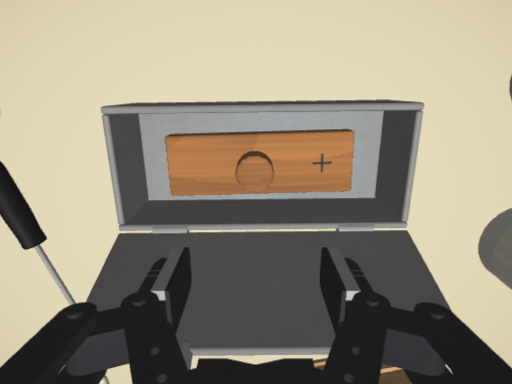

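This close view shows the knob's top disc at (254,173), the cross at (321,162), and the board between 166 and 353.

```bash
python3 - <<'E'
from h import *
s=state();C=cam('wrist',s)
k=plane(C,(254.5,173),.062);x=plane(C,(321,162),.024);d=x-k;R=s['ee_rot']
print(k,x,np.hypot(*d[:2]),np.degrees(np.arctan2(d[1],d[0])))
print('tool frame knob',R.T@(k-s['eef_pos']))
for p in((109,106),(417,104),(405,227),(124,227)):print(plane(C,p,.075))
E
```

```text
[0.538  0.2556 0.062 ] [0.5509 0.3187 0.024 ] 0.0644061270570464 78.46388665984396
tool frame knob [ 0.0099 -0.0002  0.1217]
[0.4584 0.159  0.075 ]
[0.5094 0.39   0.075 ]
[0.6104 0.3725 0.075 ]
[0.5567 0.1356 0.075 ]
```

Emit:
drive_tool(
  moves=[
    {"translation": [-0.15,0.033,-0.3],"turn": 0.005},
    {"translation": [-0.145,0.033,-0.5],"turn": 0.005},
    {"translation": [0,0,-0.6],"turn": 0},
    {"translation": [0,0,-0.6],"turn": 0},
    {"translation": [0,0,-0.6],"turn": 0},
    {"translation": [0,0,-0.4],"turn": 0},
    {"translation": [0,0,-0.3],"turn": 0},
    {"translation": [0,0,-0.1],"turn": 0},
    {"translation": [0,0,0],"turn": 0},
    {"translation": [0,0,0],"turn": 0},
  ],
)

```text
time: 10.42
eef_pos: [0.5361, 0.2571, 0.0498]
ee_rot: [[-0.979, 0.205, 0.001], [0.205, 0.979, 0.0], [-0.001, 0.001, -1.0]]
force: [-0.4, 0.6, -0.2]
opening: 0.0617
finger_force: 0.0
```

```bash
python3 - <<'E'
from h import *
s=state();C=cam('wrist',s);im=grab_frame('wrist')[:,:,::-1];cv2.imwrite('pics/w6.png',im)
print(s['eef_pos'],s['force'])
E
```

```text
[0.5361 0.2571 0.0498] [-0.397   0.583  -0.1675]
```

View pics/w6.png

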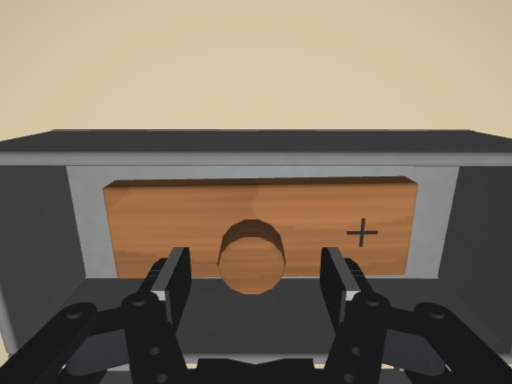

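The knob's top disc is centred at (252,262), 66 px wide, between pads whose tips (row 248) still stand about 10 mm above it. I descend 24 mm and grip.

Emit:
drive_tool(
  moves=[
    {"translation": [0,0,-0.2],"turn": 0},
    {"translation": [0,0,-0.2],"turn": 0},
    {"translation": [0,0,-0.15],"turn": 0},
    {"translation": [0,0,-0.05],"turn": 0},
    {"translation": [0,0,0],"turn": 0},
  ],
)

```text
time: 10.88
eef_pos: [0.5346, 0.2567, 0.024]
ee_rot: [[-0.979, 0.202, -0.002], [0.202, 0.979, -0.001], [0.001, -0.001, -1.0]]
force: [-0.1, 0.2, 0.1]
opening: 0.0618
finger_force: 0.0
```

Emit:
drive_tool(
  moves=[
    {"translation": [0,0,0],"turn": 0},
    {"translation": [0,0,0],"turn": 0},
    {"translation": [0,0,0],"turn": 0},
    {"translation": [0,0,0],"turn": 0},
    {"translation": [0,0,0],"turn": 0},
  ],
  claw=-1,
  grip_force=40,
)

```text
time: 11.3
eef_pos: [0.5357, 0.257, 0.0253]
ee_rot: [[-0.979, 0.202, 0.001], [0.202, 0.979, 0.0], [-0.001, 0.0, -1.0]]
force: [-0.2, -1.1, 4.1]
opening: 0.0329
finger_force: 39.9
```

Emit:
drive_tool(
  moves=[
    {"translation": [0,0,0.2],"turn": 0},
    {"translation": [0,0,0.5],"turn": 0},
    {"translation": [0,0,0.7],"turn": 0},
    {"translation": [0,0,0.7],"turn": 0},
    {"translation": [0,0,0.7],"turn": 0},
    {"translation": [0,0,0.7],"turn": 0},
    {"translation": [0,0,0.5],"turn": 0},
    {"translation": [0,0,0.2],"turn": 0},
    {"translation": [0,0,0],"turn": 0},
  ],
)

```text
time: 12.05
eef_pos: [0.5363, 0.2573, 0.195]
ee_rot: [[-0.979, 0.202, 0.003], [0.202, 0.979, 0.001], [-0.003, 0.002, -1.0]]
force: [-0.4, -0.6, -1.6]
opening: 0.0329
finger_force: 40.0
```

Emit:
drive_tool(
  moves=[
    {"translation": [0,-0.4,0],"turn": -0.03},
    {"translation": [0,-0.7,0],"turn": -0.06},
    {"translation": [0,-0.8,0],"turn": -0.065},
    {"translation": [0,-0.8,0],"turn": -0.065},
    {"translation": [0,-0.8,0],"turn": -0.065},
    {"translation": [0,-0.8,0],"turn": -0.065},
    {"translation": [0,-0.8,0],"turn": -0.065},
    {"translation": [0,-0.8,0],"turn": -0.065},
    {"translation": [0,-0.8,0],"turn": -0.065},
    {"translation": [0,-0.8,0],"turn": -0.065},
    {"translation": [0,-0.8,0],"turn": -0.065},
    {"translation": [0,-0.8,0],"turn": -0.065},
  ],
)

```text
time: 13.05
eef_pos: [0.5341, -0.1083, 0.1911]
ee_rot: [[-0.199, 0.98, -0.003], [0.98, 0.199, 0.001], [0.001, -0.002, -1.0]]
force: [1.1, -0.1, -1.6]
opening: 0.0328
finger_force: 40.0
```

Emit:
drive_tool(
  moves=[
    {"translation": [-0.05,-0.8,0],"turn": -0.065},
    {"translation": [-0.1,-0.8,0],"turn": -0.065},
    {"translation": [-0.1,-0.7,0],"turn": -0.066},
    {"translation": [-0.1,-0.4,0],"turn": -0.04},
    {"translation": [0,-0.2,0],"turn": -0.025},
    {"translation": [0,0,0],"turn": 0},
    {"translation": [0,0,0],"turn": 0},
    {"translation": [0,0,0],"turn": 0},
  ],
)

```text
time: 13.72
eef_pos: [0.5209, -0.2221, 0.1919]
ee_rot: [[0.202, 0.979, -0.001], [0.979, -0.202, 0.001], [0.001, -0.002, -1.0]]
force: [-0.7, -0.0, -1.7]
opening: 0.0329
finger_force: 40.0
```

```bash
python3 - <<'E'
from h import *
s=state();R=s['ee_rot'];print(s['time'],s['eef_pos'],np.degrees(np.arctan2(R[1,0],R[0,0])),s['force'],s['opening'])
np.savez('pose7',p=s['eef_pos'],R=R)
for n in('wrist','scene','side'): cv2.imwrite(f'pics/{n}7.png',grab_frame(n)[:,:,::-1])
a=cv2.imread('pics/wrist7.png');b=cv2.imread('pics/scene7.png')[95:235,120:300];d=cv2.imread('pics/side7.png')[110:250,215:395]
c=np.zeros((600,800,3),np.uint8);c[:288,:384]=cv2.resize(a,(384,288));c[288:600,:400]=cv2.resize(b,(400,312),interpolation=2);c[288:600,400:]=cv2.resize(d,(400,312),interpolation=2)
cv2.imwrite('pics/v7.png',c)
E
```

```text
13.7167 [ 0.5209 -0.2221  0.1919] 78.36559724812433 [-0.6613 -0.0239 -1.6967] 0.03292790867476591
```

View pics/v7.png

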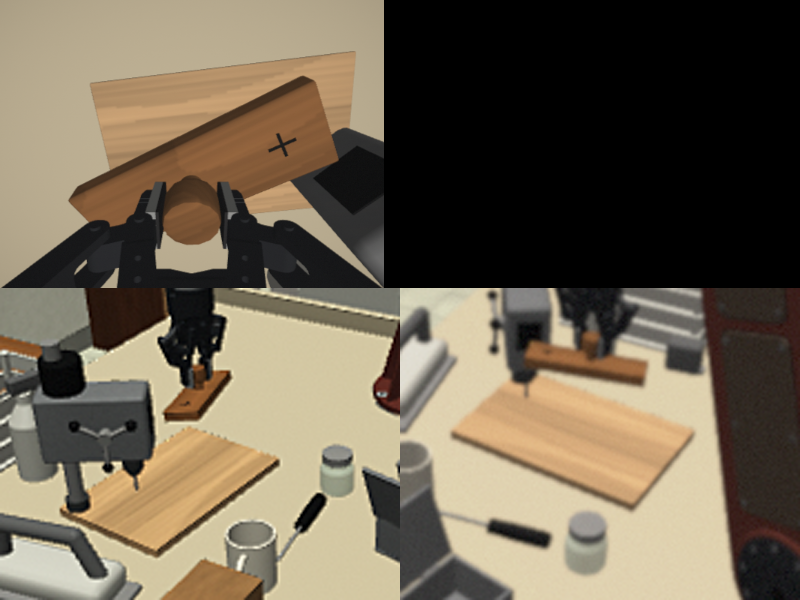

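The board hangs level but has turned in the grip: the wrist view shows its cross at (283,145), up and to the right, and the plywood's edge from (90,83) to (354,51). The bit tip is at (137,488) in the scene crop and (527,396) in the side crop.

```bash
python3 - <<'E'
from h import *
q=np.load('pose7.npz');s=dict(eef_pos=q['p'],ee_rot=q['R']);C=cam('wrist',s);k=4/3
a=plane(C,np.array((90,83))*k,.018);b=plane(C,np.array((354,51))*k,.018);d=b-a
print('base edge',a,b,np.linalg.norm(d),np.arctan2(d[1],d[0]))
for dz in(0,.01):
  z=q['p'][2]-.0013+dz
  x=plane(C,np.array((283,145))*k,z);kn=plane(C,np.array((191,218))*k,z+.038);e=x-kn
  P=[plane(C,np.array(t)*k,z) for t in((79,199),(317,85),(338,160))]  # top face corners
  print(z,'cross',x,'knob',kn,np.hypot(*e[:2]),np.degrees(np.arctan2(e[1],e[0])))
  f=P[1]-P[0];print(np.linalg.norm(f),np.degrees(np.arctan2(f[1],f[0])),np.linalg.norm(P[2]-P[1]))
S=cam('scene');D=cam('side');print('bit',tri(S,(181.4,185.2),D,(272.1,158.3)),plane(S,(181.4,185.2),.046),plane(D,(272.1,158.3),.046))
yaw=np.arctan2(d[1],d[0]);u=np.array([np.cos(yaw),np.sin(yaw)]);v=np.array([-u[1],u[0]])
m=(a+b)[:2]/2;print('bit from edge',m-.11*v+.09*u)
E
```

```text
base edge [ 0.4056 -0.1373  0.018 ] [ 0.7388 -0.1662  0.018 ] 0.3345389739809227 -0.08649460651659724
0.19062773417460993 cross [ 0.5866 -0.2036  0.1906] knob [ 0.5222 -0.2202  0.2286] 0.06649502485582823 14.486629472901472
0.17299228112626944 15.165105037594891 0.052986430594344644
0.20062773417460994 cross [ 0.5834 -0.1997  0.2006] knob [ 0.5236 -0.2135  0.2386] 0.06133805451380059 13.037902550400325
0.1615199390480102 15.165105037594891 0.049472525503743744
bit (array([ 0.6496, -0.2696,  0.0499]), np.float64(0.002174684743031555)) [ 0.6459 -0.2722  0.046 ] [ 0.6525 -0.2764  0.046 ]
bit from edge [ 0.6524 -0.2692]
```

Emit:
drive_tool(
  moves=[
    {"translation": [-0.4,0,0],"turn": -0.02},
    {"translation": [-0.5,0,0],"turn": -0.04},
    {"translation": [-0.33,-0.25,0],"turn": -0.05},
    {"translation": [0,-0.3,-0.1],"turn": -0.05},
    {"translation": [0,-0.25,-0.3],"turn": -0.04},
    {"translation": [0,0,-0.6],"turn": -0.022},
    {"translation": [0,0,-0.6],"turn": 0},
    {"translation": [0,0,-0.6],"turn": 0},
    {"translation": [0,0,-0.5],"turn": 0},
    {"translation": [0,0,-0.3],"turn": 0},
    {"translation": [0,0,0],"turn": 0},
    {"translation": [0,0,0],"turn": 0},
  ],
)

```text
time: 14.87
eef_pos: [0.472, -0.2544, 0.0728]
ee_rot: [[0.525, 0.851, -0.001], [0.851, -0.525, 0.001], [0.0, -0.001, -1.0]]
force: [0.3, -0.1, -1.5]
opening: 0.0326
finger_force: 40.4
```

```bash
python3 - <<'E'
from h import *
s=state();R=s['ee_rot'];print(s['time'],s['eef_pos'],np.degrees(np.arctan2(R[1,0],R[0,0])),s['force'],s['opening'])
np.savez('pose8',p=s['eef_pos'],R=R)
a=grab_frame('wrist')[:,:,::-1];b=grab_frame('side')[110:250,215:395,::-1];
cv2.imwrite('pics/wrist8.png',a)
c=np.zeros((384,800,3),np.uint8);c[:300,:400]=cv2.resize(a,(400,300));c[:312,400:]=cv2.resize(b,(400,312),interpolation=2)
cv2.imwrite('pics/v8.png',c)
E
```

```text
14.8667 [ 0.472  -0.2544  0.0728] 58.33514591497351 [ 0.2978 -0.1179 -1.4747] 0.03258043507313436
```

View pics/v8.png

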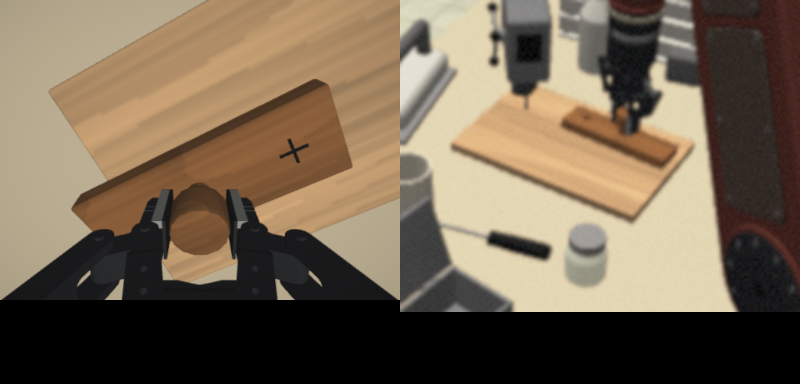

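Side crop: the board hangs level over the near plywood. (That was my 11th picture, one over the viewing limit; from here I measure by code only.) In the wrist view the cross is at (293,151), the board edge runs from (80,195) to (318,80), and the base edge runs from (50,92) to (215,0).

```bash
python3 - <<'E'
from h import *
q=np.load('pose8.npz');s=dict(eef_pos=q['p'],ee_rot=q['R']);C=cam('wrist',s);k=1.28
a,b=[plane(C,np.array(t)*k,.018) for t in((50,92),(215,0))];d=b-a;print('base',a,b,np.degrees(np.arctan2(d[1],d[0])))
z=q['p'][2]-.0013
a,b=[plane(C,np.array(t)*k,z) for t in((84,209),(325,85))];d=b-a;print('board',np.degrees(np.arctan2(d[1],d[0])),np.linalg.norm(d))
print('cross',plane(C,np.array((293,151))*k,z),'knob',plane(C,np.array((201,231))*k,z+.038))
E
```

```text
base [ 0.4057 -0.1395  0.018 ] [ 0.5486 -0.1527  0.018 ] -5.25665150879711
board -3.238220480024513 0.17067553031074637
cross [ 0.5391 -0.2586  0.0715] knob [ 0.4735 -0.2554  0.1095]
```

Emit:
drive_tool(
  moves=[
    {"translation": [0.25,-0.025,0],"turn": -0.017},
    {"translation": [0.3,-0.025,0],"turn": 0},
    {"translation": [0.2,-0.025,-0.1],"turn": 0},
    {"translation": [0,0,-0.2],"turn": 0},
    {"translation": [0,0,-0.2],"turn": 0},
    {"translation": [0,0,-0.2],"turn": 0},
    {"translation": [0,0,-0.05],"turn": 0},
    {"translation": [0,0,0],"turn": 0},
    {"translation": [0,0,0],"turn": 0},
  ],
)

```text
time: 15.72
eef_pos: [0.5014, -0.258, 0.0427]
ee_rot: [[0.548, 0.836, -0.001], [0.836, -0.548, 0.0], [-0.0, -0.001, -1.0]]
force: [-0.6, -0.6, -0.6]
opening: 0.0331
finger_force: 41.0
```

Emit:
drive_tool(
  moves=[
    {"translation": [0,0,-0.03],"turn": 0},
    {"translation": [0,0,-0.03],"turn": 0},
    {"translation": [0,0,-0.03],"turn": 0},
    {"translation": [0,0,0],"turn": 0},
  ],
)

```text
time: 16.05
eef_pos: [0.5028, -0.2584, 0.0397]
ee_rot: [[0.548, 0.836, 0.001], [0.836, -0.548, -0.001], [0.0, 0.002, -1.0]]
force: [3.2, 1.9, 4.2]
opening: 0.0333
finger_force: 42.2
```

Emit:
drive_tool(
  moves=[
    {"translation": [0,0,0],"turn": 0},
    {"translation": [0,0,0],"turn": 0},
    {"translation": [0,0,0],"turn": 0},
    {"translation": [0,0,0],"turn": 0},
    {"translation": [0,0,0],"turn": 0},
    {"translation": [0,0,0],"turn": 0},
  ],
  claw=0.3,
)

```text
time: 16.55
eef_pos: [0.502, -0.2581, 0.0392]
ee_rot: [[0.548, 0.836, -0.0], [0.836, -0.548, 0.0], [-0.0, -0.0, -1.0]]
force: [-0.3, -0.5, -0.0]
opening: 0.0557
finger_force: 0.0
```

Emit:
drive_tool(
  moves=[
    {"translation": [0,0,0.2],"turn": 0},
    {"translation": [0,0,0.5],"turn": 0},
    {"translation": [0,0,0.7],"turn": 0},
    {"translation": [-0.2,0,0.7],"turn": 0},
    {"translation": [-0.4,0,0.7],"turn": 0},
    {"translation": [-0.6,0,0.7],"turn": 0.05},
    {"translation": [-0.6,0,0.6],"turn": 0.07},
    {"translation": [-0.6,0,0.3],"turn": 0.07},
    {"translation": [0,0,0],"turn": 0.07},
    {"translation": [0,0,0],"turn": 0},
    {"translation": [0,0,0],"turn": 0},
    {"translation": [0,0,0],"turn": 0},
  ],
  claw=1,
)

```text
time: 17.55
eef_pos: [0.4064, -0.258, 0.2151]
ee_rot: [[0.174, 0.985, -0.0], [0.985, -0.174, 0.0], [0.0, -0.0, -1.0]]
force: [0.1, 0.2, -0.1]
opening: 0.0853
finger_force: 0.0
```

```bash
python3 - <<'E'
from h import *
s=state();R=s['ee_rot'];print(s['time'],s['eef_pos'],np.degrees(np.arctan2(R[1,0],R[0,0])),s['force'],s['opening'])
C=cam('wrist',s);im=grab_frame('wrist')[:,:,::-1].copy();cv2.imwrite('pics/w9.png',im)
# expected cross / board corners / knob pixels
c=np.array([.5685,-.262,.036]);print('exp cross px',proj(C,c),'knob',proj(C,[.503,-.256,.074]))
h=cv2.cvtColor(im,cv2.COLOR_BGR2HSV)
x,y=proj(C,c).astype(int);print(h[y-12:y+13:6,x-12:x+13:6].tolist())
k=proj(C,[.44,-.25,.036]).astype(int);print('board hsv',h[k[1],k[0]],'ply',[h[tuple(proj(C,p).astype(int)[::-1])].tolist() for p in([.45,-.17,.018],[.55,-.18,.018])])
E
```

```text
17.55 [ 0.4064 -0.258   0.2151] 79.95704578308097 [ 0.0993  0.1502 -0.1221] 0.08531610478555961
exp cross px [411.9672 146.533 ] knob [358.2236 159.5098]
[[[13, 149, 111], [13, 146, 110], [13, 147, 109], [13, 147, 109], [13, 149, 108]], [[13, 148, 112], [14, 150, 112], [13, 148, 112], [13, 149, 111], [14, 151, 110]], [[13, 147, 111], [13, 145, 107], [13, 135, 70], [13, 150, 104], [14, 148, 102]], [[14, 149, 101], [13, 128, 78], [15, 55, 37], [14, 144, 94], [13, 144, 101]], [[14, 149, 103], [13, 146, 105], [13, 48, 37], [13, 147, 106], [13, 149, 106]]]
board hsv [ 14 150 109] ply [[16, 105, 133], [16, 107, 134]]
```

```bash
cat >> h.py <<'E'
def findboard(im,C,zt=.036):
    """cross position, board heading and extent from a wrist picture"""
    h=cv2.cvtColor(cv2.GaussianBlur(im,(3,3),0),cv2.COLOR_BGR2HSV)
    m=cv2.inRange(h,(8,122,70),(18,190,130));m=cv2.morphologyEx(m,cv2.MORPH_OPEN,np.ones((3,3)))
    c=max(cv2.findContours(m,0,2)[0],key=cv2.contourArea)
    hull=np.zeros_like(m);cv2.fillPoly(hull,[cv2.convexHull(c)],255);hull=cv2.erode(hull,np.ones((9,9)))
    d=cv2.inRange(h,(0,0,0),(180,125,82))&hull;d=cv2.morphologyEx(d,cv2.MORPH_CLOSE,np.ones((3,3)))
    out=[]
    for q in cv2.findContours(d,0,2)[0]:
        r=cv2.boundingRect(q);M=cv2.moments(q)
        if cv2.contourArea(q)>8: out.append((r,[r[0]+r[2]/2-.5,r[1]+r[3]/2-.5]))
    ap=cv2.approxPolyDP(cv2.convexHull(c),5,True)[:,0]
    return m,out,ap
E
python3 - <<'E'
from h import *
s=state();C=cam('wrist',s);im=cv2.imread('pics/w9.png')
m,o,ap=findboard(im,C)
for r,c in o: print(r,c,plane(C,c,.036))
for p in ap: print(p,plane(C,p,.036))
E
```

```text
(403, 143, 18, 17) [411.5, 151.0] [ 0.5677 -0.2662  0.036 ]
[443 120] [ 0.5992 -0.2403  0.036 ]
[434 177] [ 0.5902 -0.2979  0.036 ]
[266 182] [ 0.4163 -0.273   0.036 ]
[264 128] [ 0.4234 -0.2175  0.036 ]
```

Emit:
drive_tool(
  moves=[
    {"translation": [0.05,0.02,0],"turn": 0.068},
    {"translation": [0.05,0.02,0],"turn": 0.068},
    {"translation": [0.05,0.02,0],"turn": 0.068},
    {"translation": [0.05,0.02,0],"turn": 0.068},
    {"translation": [0.05,0.02,0],"turn": 0.068},
    {"translation": [0.05,0.02,0],"turn": 0.068},
    {"translation": [0.05,0.02,0],"turn": 0.068},
    {"translation": [0.05,0.02,0],"turn": 0.068},
    {"translation": [0.05,0.02,-0.2],"turn": 0.068},
    {"translation": [0.05,0.02,-0.3],"turn": 0.068},
    {"translation": [0.05,0.02,-0.4],"turn": 0.068},
    {"translation": [0.08,0.06,-0.4],"turn": 0.068},
  ],
)

```text
time: 18.6
eef_pos: [0.4318, -0.2468, 0.1623]
ee_rot: [[-0.897, 0.442, -0.0], [0.442, 0.897, 0.0], [0.0, 0.0, -1.0]]
force: [-0.6, -0.3, 0.2]
opening: 0.0856
finger_force: 0.0
```

Emit:
drive_tool(
  moves=[
    {"translation": [0,0,-0.3],"turn": 0.068},
    {"translation": [0,0,-0.2],"turn": 0.068},
    {"translation": [0,0,-0.1],"turn": 0.068},
    {"translation": [0,0,0],"turn": 0},
    {"translation": [0,0,0],"turn": 0},
    {"translation": [0,0,0],"turn": 0},
  ],
)

```text
time: 19.1
eef_pos: [0.4316, -0.2469, 0.1393]
ee_rot: [[-0.99, 0.144, -0.0], [0.144, 0.99, 0.0], [0.0, 0.0, -1.0]]
force: [-0.5, -0.8, -0.2]
opening: 0.0854
finger_force: 0.0
```

```bash
python3 - <<'E'
from h import *
s=state();R=s['ee_rot'];print(s['time'],s['eef_pos'],np.degrees(np.arctan2(R[1,0],R[0,0])),s['force'],s['opening'])
C=cam('wrist',s);im=grab_frame('wrist')[:,:,::-1].copy();cv2.imwrite('pics/w10.png',im)
m,o,ap=findboard(im,C)
for r,c in o: print(r,c,plane(C,c,.036))
for p in ap: print(p,plane(C,p,.036),R.T@(plane(C,p,.036)-s['eef_pos']))
print('bit px exp',proj(C,[.651,-.269,.046]))
E
```

```text
19.1 [ 0.4316 -0.2469  0.1393] 171.71376970344025 [-0.5201 -0.8249 -0.2358] 0.08541152544945088
(247, 322, 18, 15) [255.5, 329.0] [ 0.5678 -0.2659  0.036 ]
[289 176] [ 0.4236 -0.2179  0.036 ] [0.0121 0.0275 0.1033]
[286 351] [ 0.5977 -0.2403  0.036 ] [-0.1634  0.0305  0.1033]
[227 353] [ 0.5919 -0.2974  0.036 ] [-0.1659 -0.0269  0.1033]
[217 178] [ 0.417  -0.2755  0.036 ] [ 0.0103 -0.0305  0.1033]
bit px exp [264.3195 404.4574]
```

Emit:
drive_tool(
  moves=[
    {"translation": [0.04,0,-0.5],"turn": 0},
    {"translation": [0.04,-0.01,-0.7],"turn": 0},
    {"translation": [0,0,-0.7],"turn": 0},
    {"translation": [0,0,-0.5],"turn": 0},
    {"translation": [0,0,-0.3],"turn": 0},
    {"translation": [0,0,-0.2],"turn": 0},
    {"translation": [0,0,-0.1],"turn": 0},
    {"translation": [0,0,-0.1],"turn": 0},
    {"translation": [0,0,0],"turn": 0},
    {"translation": [0,0,0],"turn": 0},
  ],
)

```text
time: 19.98
eef_pos: [0.435, -0.2476, 0.0159]
ee_rot: [[-0.99, 0.14, 0.001], [0.14, 0.99, -0.001], [-0.001, -0.0, -1.0]]
force: [0.4, -0.8, 0.1]
opening: 0.0856
finger_force: 0.0
```

Emit:
drive_tool(
  moves=[
    {"translation": [0,0,-0.08],"turn": 0},
    {"translation": [0,0,-0.08],"turn": 0},
    {"translation": [0,0,0],"turn": 0},
  ],
)

```text
time: 20.23
eef_pos: [0.4345, -0.2472, 0.0087]
ee_rot: [[-0.99, 0.14, -0.0], [0.14, 0.99, 0.0], [0.0, 0.0, -1.0]]
force: [0.1, -0.0, -0.4]
opening: 0.0853
finger_force: 0.0
```

Emit:
drive_tool(
  moves=[
    {"translation": [0,0,0],"turn": 0},
    {"translation": [0,0,0],"turn": 0},
    {"translation": [0,0,0],"turn": 0},
    {"translation": [0,0,0],"turn": 0},
    {"translation": [0,0,0],"turn": 0},
  ],
  claw=-1,
  grip_force=25,
)

```text
time: 20.65
eef_pos: [0.4346, -0.2474, 0.0091]
ee_rot: [[-0.99, 0.14, 0.0], [0.14, 0.99, -0.0], [-0.0, -0.0, -1.0]]
force: [-0.4, 0.5, 2.8]
opening: 0.0595
finger_force: 27.6
```

Emit:
drive_tool(
  moves=[
    {"translation": [0.1,0,0],"turn": 0},
    {"translation": [0.2,-0.01,0],"turn": 0},
    {"translation": [0.25,-0.01,0],"turn": 0},
    {"translation": [0.25,-0.01,0],"turn": 0},
    {"translation": [0.25,-0.01,0],"turn": 0},
    {"translation": [0.25,-0.01,0],"turn": 0},
    {"translation": [0.25,-0.01,0],"turn": 0},
    {"translation": [0.2,-0.01,0],"turn": 0},
    {"translation": [0,0,0],"turn": 0},
    {"translation": [0,0,0],"turn": 0},
    {"translation": [0,0,0],"turn": 0},
  ],
)

```text
time: 21.57
eef_pos: [0.5051, -0.2503, 0.0091]
ee_rot: [[-0.99, 0.14, 0.001], [0.14, 0.99, -0.0], [-0.001, -0.0, -1.0]]
force: [2.4, 0.1, 2.7]
opening: 0.0596
finger_force: 27.6
```

```bash
python3 - <<'E'
from h import *
s=state();R=s['ee_rot'];print(s['time'],s['eef_pos'],np.degrees(np.arctan2(R[1,0],R[0,0])),s['force'],s['opening'])
C=cam('wrist',s);im=grab_frame('wrist')[:,:,::-1].copy();cv2.imwrite('pics/w11.png',im)
for n in('scene','side'):
    a=grab_frame(n)[:,:,::-1].copy();cv2.imwrite(f'pics/{n}11.png',a);D=cam(n)
    h=cv2.cvtColor(a,cv2.COLOR_BGR2HSV);e=np.array([.638,-.2685,.036]);x,y=proj(D,e).astype(int);bx=proj(D,[.651,-.269,.046]);print(n,'cross exp',proj(D,e),'bit exp',bx)
    print('S');print(h[y-14:y+11,x-14:x+15,1]);print('V');print(h[y-14:y+11,x-14:x+15,2])
E
```

```text
21.5667 [ 0.5051 -0.2503  0.0091] 171.95739888809717 [2.3782 0.0575 2.6838] 0.05961755388444522
scene cross exp [183.7749 186.6699] bit exp [181.2479 186.0652]
S
[[  6  49  56  54  58  55  26  14  14   7   7   7  14  16  77 101 115 117
  119 118 116 118 161 180 177 170 175 172 174]
 [ 59  67  59  59  58  64  59  35  20   9  20  19  21  54 230 129 119 117
  115 115 113 117 140 186 168 168 170 173 166]
 [  0  79  61  59  58  60  54  67  38  18   0  18  28  38 255 122 118 115
  114 114 114 117 136 186 170 174 178 171 165]
 [  0  49  63  55  56  62  94 216  51  27  11  10  11  60 170 126 116 116
  114 118 115 117 133 197 173 166 174 171 155]
 [  0  73  60  58  67 100 130 103 140  49  31  20  61 137 111 121 114 117
  115 114 116 116 124 180 178 162 162 177 173]
 [ 57  68  64 102 130 122 118 121  98 175  67  60 153  51 125 115 115 114
  115 118 123 157 185 181 169 169 171 171 168]
 [ 68  85 112 123 118 117 115 118 123 112  75 135  96 130 120 114 116 114
  122 157 183 177 173 174 172 172 167 167 176]
 [101 127 119 118 116 117 118 116 119 121 114  13 118 114 115 116 119 126
  155 187 177 174
[... 10534 characters left out ...]
 99  86  83  89 102 117 131 146 155 161 167 169
  172 172 173 173 174 170 169 158 137 109  78]
 [212 214 213 212 199 175 146 125 107  91  86  88  95 111 126 139 152 157
  166 165 168 174 175 177 174 168 159 136  96]
 [214 213 212 215 212 205 195 178 161 138 117  99  88  85  93 104 120 135
  148 155 163 167 171 171 172 171 170 150 119]
 [222 219 215 216 213 212 211 209 203 186 172 151 121 100  86  85  89 102
  114 128 142 156 164 166 170 167 167 160 145]
 [226 223 223 221 218 217 215 217 214 208 207 191 173 147 125 106  95  91
   90  96 109 125 138 151 158 161 160 159 157]
 [227 227 227 225 224 221 221 219 217 215 213 212 207 192 179 163 138 121
  102  88  87  94 104 121 129 139 147 152 155]]
```

```bash
python3 - <<'E'
from h import *
from scipy.optimize import least_squares
S=cam('scene');D=cam('side')
mc=np.r_[183.7,186.0,275.4,162.2];mb=np.r_[181.0,185.6,271.6,158.6]
f=lambda p,z:np.r_[proj(S,[*p,z]),proj(D,[*p,z])]
b=mc-f([.6383,-.2689],.036)
r=least_squares(lambda p:f(p,.046)+b-mb,[.65,-.27]);print('bit rel',r.x,r.fun,b)
print(plane(S,mc[:2],.036),plane(D,mc[2:],.036),plane(S,mb[:2],.046),plane(D,mb[2:],.046))
E
```

```text
bit rel [ 0.6539 -0.269 ] [-0.16    0.156   0.1129  0.2709] [ 0.0585 -0.6812  0.8457 -0.3484]
[ 0.6344 -0.2716  0.036 ] [ 0.6365 -0.2723  0.036 ] [ 0.6489 -0.2718  0.046 ] [ 0.6533 -0.2738  0.046 ]
```

Emit:
drive_tool(
  moves=[
    {"translation": [0.1,0,0],"turn": 0},
    {"translation": [0.15,0,0],"turn": 0},
    {"translation": [0.1,0,0],"turn": 0},
    {"translation": [0,0,0],"turn": 0},
    {"translation": [0,0,0],"turn": 0},
    {"translation": [0,0,0],"turn": 0},
  ],
)

```text
time: 22.22
eef_pos: [0.5175, -0.2499, 0.0091]
ee_rot: [[-0.99, 0.14, -0.002], [0.14, 0.99, 0.0], [0.002, -0.0, -1.0]]
force: [-2.7, -0.2, 8.3]
opening: 0.0596
finger_force: 28.2
```

Emit:
drive_tool(
  moves=[
    {"translation": [0,0,0],"turn": 0},
    {"translation": [0,0,0],"turn": 0},
    {"translation": [0,0,0],"turn": 0},
    {"translation": [0,0,0],"turn": 0},
    {"translation": [0,0,0],"turn": 0},
    {"translation": [0,0,0.1],"turn": 0},
    {"translation": [0,0,0.2],"turn": 0},
  ],
  claw=1,
)

```text
time: 22.8
eef_pos: [0.5178, -0.2496, 0.0205]
ee_rot: [[-0.99, 0.14, -0.002], [0.14, 0.99, 0.001], [0.002, 0.001, -1.0]]
force: [0.3, -0.0, 0.6]
opening: 0.0853
finger_force: 0.0
```

Emit:
drive_tool(
  moves=[
    {"translation": [-0.1,0,0.5],"turn": 0},
    {"translation": [-0.2,0,0.6],"turn": 0},
    {"translation": [-0.3,0,0.6],"turn": 0},
    {"translation": [-0.3,0,0.6],"turn": 0},
    {"translation": [-0.1,0,0.6],"turn": 0},
    {"translation": [0,0,0.5],"turn": 0},
    {"translation": [0,0,0],"turn": 0},
    {"translation": [0,0,0],"turn": 0},
    {"translation": [0,0,0],"turn": 0},
  ],
)

```text
time: 23.55
eef_pos: [0.4784, -0.2499, 0.1568]
ee_rot: [[-0.99, 0.14, -0.0], [0.14, 0.99, 0.0], [0.0, 0.0, -1.0]]
force: [-0.8, 0.2, -0.5]
opening: 0.0855
finger_force: 0.0
```

```bash
python3 - <<'E'
from h import *
s=state();R=s['ee_rot'];print(s['time'],s['eef_pos'],np.degrees(np.arctan2(R[1,0],R[0,0])),s['force'],s['opening'])
np.savez('pose12',p=s['eef_pos'],R=R)
C=cam('wrist',s);im=grab_frame('wrist')[:,:,::-1].copy();cv2.imwrite('pics/w12.png',im)
m,o,ap=findboard(im,C)
for r,c in o: print(r,c,plane(C,c,.036))
for p in ap: print(p,plane(C,p,.036))
b=proj(C,[.6525,-.269,.046]);print('bit exp',b,'cross exp',proj(C,[.6523,-.269,.036]))
x,y=b.astype(int);g=cv2.cvtColor(im,cv2.COLOR_BGR2GRAY)
for yy in range(y-16,min(y+20,384)):print(yy,' '.join('%3d'%v for v in g[yy,x-16:x+17]))
print(x-16)
E
```

```text
23.55 [ 0.4784 -0.2499  0.1568] 171.94736515786545 [-0.7904  0.2165 -0.5242] 0.08547110348427828
(252, 340, 16, 19) [259.5, 349.0] [ 0.6549 -0.2699  0.036 ]
[294 211] [ 0.5077 -0.2188  0.036 ]
[288 356] [ 0.6681 -0.2416  0.036 ]
[257 363] [ 0.6728 -0.2749  0.036 ]
[233 359] [ 0.664  -0.2991  0.036 ]
[229 210] [ 0.4988 -0.276   0.036 ]
bit exp [260.1361 354.5503] cross exp [259.9713 346.8717]
338  74  75  75  75  77  77  80  80  80  78  78  78  78  79  77  77  77  78  79  82  83  84  84  86  87  86  85  85  84  82  81  81  83
339  74  74  75  75  75  77  79  81  80  78  78  78  79  78  74  58  44  62  78  80  83  83  83  85  86  86  85  85  84  82  82  82  83
340  73  74  75  75  76  77  78  80  80  79  78  78  78  78  72  53  29  59  78  79  79  81  83  86  86  85  85  84  83  83  82  81  83
341  74  74  74  74  76  78  79  80  80  78  78  78  78  78  73  52  32  59  78  79  78  81  84  85  86  86  86  84  83  82  82  82  82
342  74  74  75  75  76  77  79  80  80  79  78  79  78  78  72  54  32  60  79  78  78  81  84  86  86  85  86  85  83  82  83  82  82
343  74  74  74  74  75  
[... 3494 characters left out ...]
  16  17  17  18
369  17  17  16  14  14  18  16  16  14  18  17  15  16  16  17  18  16  17  13  15  16  17  17  15  17  18  17  16  15  16  14  17  17
370  16  19  17  17  14  17  18  16  16  17  16  17  18  16  17  17  17  18  18  17  15  16  17  14  18  14  14  17  15  18  16  16  16
371  17  18  15  18  16  16  17  19  17  16  16  16  16  15  14  17  16  17  16  17  17  18  15  19  18  15  16  17  17  16  19  17  16
372  17  16  17  16  18  16  16  18  16  14  18  16  18  17  16  17  18  15  17  17  19  16  15  17  17  15  15  18  19  15  15  16  18
373  17  15  17  17  17  16  16  15  17  16  19  19  18  15  19  16  17  16  17  17  18  16  16  15  15  17  17  17  18  16  17  17  18
244
```

The wrist picture, read by code, has the cross at (260,346) and the bit's end at (260.3,355–357). For a perfect fit the bit should be about 8 rows beyond the cross, so it's about 3 mm short. I re-grip and nudge it.

Emit:
drive_tool(
  moves=[
    {"translation": [0.25,0,-0.5],"turn": 0},
    {"translation": [0.35,0,-0.6],"turn": 0},
    {"translation": [0.3,0,-0.7],"turn": 0},
    {"translation": [0.08,0,-0.7],"turn": 0},
    {"translation": [0,0,-0.5],"turn": 0},
    {"translation": [0,0,-0.35],"turn": 0},
    {"translation": [0,0,-0.2],"turn": 0},
    {"translation": [0,0,-0.1],"turn": 0},
    {"translation": [0,0,0],"turn": 0},
    {"translation": [0,0,0],"turn": 0},
  ],
)

```text
time: 24.43
eef_pos: [0.518, -0.2502, 0.0113]
ee_rot: [[-0.99, 0.14, 0.0], [0.14, 0.99, -0.0], [-0.0, -0.0, -1.0]]
force: [-0.9, 0.2, -0.6]
opening: 0.0854
finger_force: 0.0
```

Emit:
drive_tool(
  moves=[
    {"translation": [0,0,0],"turn": 0},
    {"translation": [0,0,0],"turn": 0},
    {"translation": [0,0,0],"turn": 0},
    {"translation": [0,0,0],"turn": 0},
    {"translation": [0,0,0],"turn": 0},
    {"translation": [0,0,0],"turn": 0},
  ],
  claw=-1,
  grip_force=25,
)

```text
time: 24.93
eef_pos: [0.5183, -0.2505, 0.0119]
ee_rot: [[-0.99, 0.14, 0.001], [0.14, 0.99, -0.001], [-0.001, -0.001, -1.0]]
force: [-1.4, 0.1, 6.2]
opening: 0.0591
finger_force: 27.1
```

Emit:
drive_tool(
  moves=[
    {"translation": [0.04,0,0],"turn": 0},
    {"translation": [0.04,0,0],"turn": 0},
    {"translation": [0,0,0],"turn": 0},
    {"translation": [0,0,0],"turn": 0},
    {"translation": [0,0,0],"turn": 0},
  ],
)

```text
time: 25.35
eef_pos: [0.5205, -0.2504, 0.0119]
ee_rot: [[-0.99, 0.14, -0.0], [0.14, 0.99, -0.001], [0.0, -0.001, -1.0]]
force: [-5.6, 0.6, 10.0]
opening: 0.0595
finger_force: 27.6
```

Emit:
drive_tool(
  moves=[
    {"translation": [0.025,0,0],"turn": 0},
    {"translation": [0,0,0],"turn": 0},
    {"translation": [0,0,0],"turn": 0},
  ],
)

```text
time: 25.6
eef_pos: [0.5213, -0.2503, 0.0119]
ee_rot: [[-0.99, 0.141, -0.001], [0.141, 0.99, -0.001], [0.001, -0.001, -1.0]]
force: [-5.8, 0.4, 10.3]
opening: 0.0593
finger_force: 27.6
```

Emit:
drive_tool(
  moves=[
    {"translation": [0,0,0],"turn": 0},
    {"translation": [0,0,0],"turn": 0},
    {"translation": [0,0,0],"turn": 0},
    {"translation": [0,0,0],"turn": 0},
    {"translation": [0,0,0],"turn": 0},
    {"translation": [0,0,0.1],"turn": 0},
    {"translation": [0,0,0.2],"turn": 0},
  ],
  claw=1,
)

```text
time: 26.18
eef_pos: [0.5213, -0.2497, 0.0225]
ee_rot: [[-0.99, 0.14, -0.001], [0.14, 0.99, 0.001], [0.002, 0.001, -1.0]]
force: [-0.5, 0.1, 0.2]
opening: 0.0853
finger_force: 0.0
```

Emit:
drive_tool(
  moves=[
    {"translation": [-0.15,0,0.5],"turn": 0},
    {"translation": [-0.25,0,0.6],"turn": 0},
    {"translation": [-0.3,0,0.6],"turn": 0},
    {"translation": [-0.3,0,0.6],"turn": 0},
    {"translation": [-0.1,0,0.6],"turn": 0},
    {"translation": [0,0,0.5],"turn": 0},
    {"translation": [0,0,0],"turn": 0},
    {"translation": [0,0,0],"turn": 0},
    {"translation": [0,0,0],"turn": 0},
  ],
)

```text
time: 26.93
eef_pos: [0.4778, -0.2499, 0.1588]
ee_rot: [[-0.99, 0.14, -0.0], [0.14, 0.99, 0.0], [0.0, 0.0, -1.0]]
force: [-0.1, -0.4, 0.5]
opening: 0.0849
finger_force: 0.0
```

```bash
python3 - <<'E'
from h import *
s=state();R=s['ee_rot'];print(s['time'],s['eef_pos'],s['force'],s['opening'])
C=cam('wrist',s);im=grab_frame('wrist')[:,:,::-1].copy();cv2.imwrite('pics/w13.png',im)
e=proj(C,[.654,-.269,.046]);f=proj(C,[.654,-.269,.036]);print(e,f,proj(C,[.657,-.269,.046])-e)
g=cv2.cvtColor(im,cv2.COLOR_BGR2GRAY);x,y=f.astype(int)
for yy in range(y-10,y+18):print(yy,' '.join('%3d'%v for v in g[yy,x-11:x+12]))
print(x-11)
m,o,ap=findboard(im,C)
for p in ap: print(p,plane(C,p,.036))
E
```

```text
26.9333 [ 0.4778 -0.2499  0.1588] [-0.0962 -0.4302  0.4976] 0.08492772322346169
[260.3818 354.6201] [260.2368 347.1498] [0.3956 2.3372]
337  76  77  80  81  78  78  78  79  78  78  77  77  78  79  80  82  83  84  86  87  86  85  84
338  77  77  79  81  79  79  79  79  78  77  77  77  78  78  80  83  84  83  85  86  86  85  85
339  75  78  78  80  79  78  78  79  78  78  77  77  78  78  81  83  83  83  85  87  86  85  85
340  76  78  79  80  79  78  78  77  78  78  72  57  54  71  80  83  83  82  85  86  85  85  86
341  76  77  79  80  79  78  78  79  79  77  68  44  47  71  79  80  81  82  85  86  85  85  85
342  75  77  79  80  79  78  78  79  78  77  68  43  47  70  79  78  79  82  85  85  86  84  85
343  75  78  79  80  79  79  79  79  78  78  68  43  47  72  78  78  80  82  84  86  84  85  84
344  75  77  79  80  80  78  79  77  78  77  67  43  46  72  78  79  79  81  85  85  84  84  84
345  75  77  79  80  79  78  78  78  78  77  68  44  47  70  79  78  79  81  84  85  85  84  83
346  75  77  73  62  53  53  52  53  53  53  47  34  32  47  53  54  55  55  57  59  70  84  83
347 
[... 1171 characters left out ...]
  78  78  79  68  47  40  42  42  42  51  67  77  76  81  84  84  83  83
360  76  77  78  80  78  78  77  77  70  52  39  42  43  42  49  68  77  75  79  82  82  84  82
361  75  76  79  79  79  78  78  77  70  52  41  43  43  43  50  67  76  76  73  64  57  52  42
362  75  76  78  79  79  77  78  77  71  53  42  42  43  41  39  49  51  42  35  31  25  24  18
363  40  44  56  68  72  78  78  77  67  42  30  30  27  21  20  22  23  18  19  16  17  17  15
364  19  21  26  34  37  40  39  40  36  21  16  18  17  16  16  17  15  17  17  16  14  16  15
249
[293 213] [ 0.5098 -0.2198  0.036 ]
[288 357] [ 0.6708 -0.2418  0.036 ]
[233 359] [ 0.6654 -0.2996  0.036 ]
[229 214] [ 0.5027 -0.2769  0.036 ]
```

The cross is now at (260.4,347.1) and the bit's near rim at row 354.4. Taking the rim as 3 mm in front of the bit's axis, about 2 mm remains, so one last nudge.

Emit:
drive_tool(
  moves=[
    {"translation": [0.25,0,-0.5],"turn": 0},
    {"translation": [0.35,0,-0.6],"turn": 0},
    {"translation": [0.35,0,-0.7],"turn": 0},
    {"translation": [0.14,0,-0.7],"turn": 0},
    {"translation": [0,0,-0.5],"turn": 0},
    {"translation": [0,0,-0.35],"turn": 0},
    {"translation": [0,0,-0.2],"turn": 0},
    {"translation": [0,0,-0.1],"turn": 0},
    {"translation": [0,0,0],"turn": 0},
    {"translation": [0,0,0],"turn": 0},
  ],
)

```text
time: 27.82
eef_pos: [0.5218, -0.2503, 0.0133]
ee_rot: [[-0.99, 0.14, 0.0], [0.14, 0.99, -0.0], [-0.0, -0.0, -1.0]]
force: [-0.1, -0.5, 1.2]
opening: 0.0858
finger_force: 0.0
```

Emit:
drive_tool(
  moves=[
    {"translation": [0,0,0],"turn": 0},
    {"translation": [0,0,0],"turn": 0},
    {"translation": [0,0,0],"turn": 0},
    {"translation": [0,0,0],"turn": 0},
    {"translation": [0,0,0],"turn": 0},
    {"translation": [0,0,0],"turn": 0},
  ],
  claw=-1,
  grip_force=25,
)

```text
time: 28.32
eef_pos: [0.5221, -0.2505, 0.0139]
ee_rot: [[-0.99, 0.14, 0.001], [0.14, 0.99, -0.001], [-0.001, -0.001, -1.0]]
force: [-0.8, 0.1, 5.7]
opening: 0.0594
finger_force: 27.0
```

Emit:
drive_tool(
  moves=[
    {"translation": [0.03,0,0],"turn": 0},
    {"translation": [0.03,0,0],"turn": 0},
    {"translation": [0,0,0],"turn": 0},
    {"translation": [0,0,0],"turn": 0},
    {"translation": [0,0,0],"turn": 0},
  ],
)

```text
time: 28.73
eef_pos: [0.5234, -0.2504, 0.014]
ee_rot: [[-0.99, 0.14, -0.001], [0.14, 0.99, -0.001], [0.0, -0.001, -1.0]]
force: [-4.7, 0.7, 9.2]
opening: 0.0588
finger_force: 27.4
```

Moved about 1.5 mm. I release, back off and check.

Emit:
drive_tool(
  moves=[
    {"translation": [0,0,0],"turn": 0},
    {"translation": [0,0,0],"turn": 0},
    {"translation": [0,0,0],"turn": 0},
    {"translation": [0,0,0],"turn": 0},
    {"translation": [0,0,0],"turn": 0},
    {"translation": [0,0,0.1],"turn": 0},
    {"translation": [0,0,0.2],"turn": 0},
  ],
  claw=1,
)

```text
time: 29.32
eef_pos: [0.5233, -0.2496, 0.0245]
ee_rot: [[-0.99, 0.14, -0.001], [0.14, 0.99, 0.001], [0.002, 0.001, -1.0]]
force: [-0.3, 0.1, -0.0]
opening: 0.0852
finger_force: 0.0
```

Emit:
drive_tool(
  moves=[
    {"translation": [-0.15,0,0.5],"turn": 0},
    {"translation": [-0.25,0,0.6],"turn": 0},
    {"translation": [-0.3,0,0.6],"turn": 0},
    {"translation": [-0.3,0,0.6],"turn": 0},
    {"translation": [-0.1,0,0.6],"turn": 0},
    {"translation": [0,0,0.5],"turn": 0},
    {"translation": [0,0,0],"turn": 0},
    {"translation": [0,0,0],"turn": 0},
    {"translation": [0,0,0],"turn": 0},
  ],
)

```text
time: 30.07
eef_pos: [0.4798, -0.2499, 0.1608]
ee_rot: [[-0.99, 0.14, -0.0], [0.14, 0.99, 0.0], [0.0, 0.0, -1.0]]
force: [-0.0, 0.2, -0.9]
opening: 0.0855
finger_force: 0.0
```

```bash
python3 - <<'E'
from h import *
s=state();print(s['time'],s['eef_pos'],s['force'],s['opening'])
C=cam('wrist',s);im=grab_frame('wrist')[:,:,::-1].copy()
e=proj(C,[.655,-.269,.046]);f=proj(C,[.655,-.269,.036]);print('exp',e,f)
g=cv2.cvtColor(im,cv2.COLOR_BGR2GRAY);x,y=f.astype(int)
for yy in range(y-2,y+12):print(yy,' '.join('%3d'%v for v in g[yy,x-6:x+8]))
print(x-6)
# is anything changed elsewhere (case, bystanders) since lid was opened?
for n in('scene','side'):
    a=grab_frame(n)[:,:,::-1];b=cv2.imread(f'pics/{n}4.png');d=cv2.absdiff(a,b).max(2)>45
    D=cam(n)
    for nm,p in dict(mug=[.72,0,.05],jar=[.418,-.009,.04],sd=[.51,-.01,.01],lid=[.63,.24,.15]).items():
        u,v=proj(D,p).astype(int);print(n,nm,d[v-10:v+10,u-10:u+10].mean())
E
```

```text
30.0667 [ 0.4798 -0.2499  0.1608] [-0.0201  0.1546 -0.9118] 0.08548331190612271
exp [260.2012 352.381 ] [260.0618 345.0087]
343  78  78  78  78  78  66  34  47  72  78  79  79  82  84
344  65  65  65  65  65  56  34  39  59  66  65  67  68  71
345  36  37  36  35  36  33  25  27  34  35  37  38  38  36
346  47  47  49  46  47  41  24  36  49  49  45  37  36  38
347  73  75  74  74  72  62  34  45  69  75  75  75  76  79
348  79  78  78  78  78  65  34  48  71  79  79  80  82  84
349  77  78  78  77  77  65  34  47  72  79  79  80  82  83
350  78  78  78  78  77  64  33  47  72  78  79  80  82  84
351  79  79  79  78  73  55  40  48  68  80  78  78  81  83
352  78  79  78  73  56  45  42  44  54  71  78  76  77  82
353  78  79  79  67  43  42  42  42  44  62  77  76  76  83
354  78  78  79  66  41  42  43  43  40  59  78  76  77  82
355  78  78  78  67  41  41  42  42  41  59  78  76  77  81
356  78  79  78  66  41  43  42  42  42  60  77  76  77  81
254
scene mug 0.0
scene jar 0.0
scene sd 0.0
scene lid 0.0
side mug 0.4725
side jar 0.0
side sd 0.0
side lid 0.0
```

```bash
python3 -c "
from rig import *
print(finish_job())"
```

```text
the job is handed in; nothing more can be done
None
```

The job is handed in, at about 30 s on the robot's clock. The case is open with its lid back on its stop. The board lies flat on the plywood, released, with its cross about 1 mm from directly under the bit tip by the wrist camera. The bystanders I checked (mug, jar, screwdriver) had not moved in the scene view. I viewed 11 pictures, one over the limit of 10.

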